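# Oil the bench folder's hinges, then hold its leaf at the index clamp

## Robot

A 6-joint arm with a two-finger parallel gripper is mounted at the origin on a cart in front of the work surface, level with it; the furniture and walls round the work are solid. World frame = base frame: x ahead of the robot, y to its left, z up, the work surface at z = 0. Lengths are in mm, angles in rad, forces in N, time in s.
With the tool pointing down it reaches from about 425 to 950 mm from the base axis. Payload 14.7 kg.
Tool frame: the origin (TCP) lies midway between the tips of the shut fingers; the grasp point (between the pads) lies 19 mm behind it; z points along the fingers, y is the direction in which the jaws open and shut (so a half turn about z gives the same grasp; the last joint's range is limited). The gripper opens to 85 mm and grips with 20 to 120 N. Pads are 22 mm wide; open, the fingers measure 114 mm over their backs; the gripper's body (76 mm by 85 mm) begins 54 mm behind the grasp point. The pads swing forward as they close: fully open they stand 13 mm farther back than shut.
Start: joints at [1.067, 0.48, 1.596, -0, 1.065, -0.047], TCP at [286.677, 583.36, 210.197] pointing down, gripper open.
Joint ranges: [-2.75, 2.75], [-0.82, 2.05], [0.23, 2.67], [-1.56, 4.7], [0.09, 2.69], [-2.92, 2.92]. Speed limits (rad/s): [1.89, 1.89, 2.39, 3.01, 3.01, 3.01].

## Interface

Orientations are given as [roll, pitch, yaw] about the fixed x, y, z axes, in that order (R = Rz(yaw) Ry(pitch) Rx(roll)).
In Python, from rig import env gives the robot as it stands.
- The arm moves only by the shell command python3 -m pendant 'ROWS' [FORCE]. ROWS is text: rows parted by semicolons, each of 5 numbers parted by spaces: the shift along the world's x, y, z in m, then the turn about the world's z in units of 6 degrees (1.0 is 6 degrees), then the closure, from 0 (fully open) to 1 (shut). In form: tx ty tz yaw grip; .... A call has 1 to 12 rows; each row is the pose to reach, as a shift and turn from the pose commanded when the call began; what a row does not reach only later rows make up. A row lasts 1/10 s, in which the tool goes at most 50 mm and 8.59 degrees, less where a joint would pass 70% of its speed; a pose out of reach is approached as far as the arm can. A call with a gripper value outside its range is refused whole. The fingers move at their own pace and stop on an object; FORCE is the grip in N (left out, the last holds). Time passes only in rows, so rows that repeat a pose let the fingers close. It gives the time, the measured TCP pose, the force and the opening at its end, in the units of the state.
- env.get_state(): the state, without advancing time (a new reading comes with each control period).
- env.read_camera(name): name is "scene" or "top"; returns a dict with "frame" (420x560x3 uint8, red, green, blue), "fx", "fy", "cx", "cy" (pixels), "dist" ([k1, k2, p1, p2, k3] as OpenCV has them; the pictures are not rectified), "position" and "orientation" of the camera in the world. Camera axes: x right, y up, looking along -z (the intrinsics and any distortion apply to the point x, -y, -z); pixel columns grow to the right and rows downward; lengths in mm; the calibration is good to about 2 mm. A picture is of the moment at which its call begins. There is no depth.
- env.sign_off(): hands the job in, once; it reports no verdict.
The state is a dict: "time_s": time; "joint_pos": joint angles; "qvel": joint speeds; "tau": joint torques, N m; "ee_pos": TCP position; "orientation": TCP orientation; "ft_force": force on the tool from outside, world axes, zero at the start; "ft_torque": the same for the moment, N m; "finger_gap": finger opening in mm.
Only numpy, scipy, OpenCV 4.12 (cv2) and the standard library are available. Lean on these libraries where they do the work, as an engineer would, in place of code of your own. Each camera call takes 0.05 s, during which the arm holds its last target.

## Task

Get the bench folder ready for me to lock its bending angle: first work the hand oiler's lever through at least three full strokes, all the way down and all the way back up each time, so that the hinges do not swing dry. Then take the folding leaf by its handle and swing it up until its pointer lines up with the line on the index clamp on the graduated quadrant; the leaf falls back by itself, so finish while still holding it there, steady, by the handle, for me to tighten the lock knob. Do not shift the index clamp, and leave the bolt, bearing, calliper and sheet blanks where they are.

Things in the scene. Friction and masses are not known exactly. Their poses are not given: they have to be found in the camera images.
- folder: grey-green bench folder (sheet-metal bender) fixed right of the grey toolbox; base plate 190 x 360 mm, about 190 mm high (the quadrant's rim to 225 mm). Origin on the bench; the machine's own x axis points away from the operator towards its back, y to its left along the hinge line, z up. Seen from the front: hand oiler on the left, leaf with one handle in the middle, quadrant on the right end.
- oiler_grip (a point): centre of the oiler lever's black cross grip, a round bar of 20 mm diameter and 64 mm long, lying along the folder's y axis; it moves with the lever on a circle of 125 mm radius about oiler_hinge. At rest it stands 25 degrees above level on the operator's side, about 178 mm above the bench; fully down 18 degrees below level, about 86 mm above the bench. Nothing is below it but the bench.
- oiler_hinge (a point): point on the oiler lever's pivot axis (parallel to the folder's y axis), in line with the middle of the cross grip; fixed to the folder
- oiler (a joint): oiler lever angle in rad: 0 = fully up (rest), 0.75 = fully down on its stop. A spring brings it back up; pushing the grip down takes about 2 N at the top to 5 N at the bottom.
- leaf_grip (a point): point on the axis of the leaf's handle, a round black bar 26 mm thick, 88 mm long, sticking out of the leaf towards the operator (along the folder's -x with the leaf down, then 95 mm above the bench). It lies 50 mm from the bar's inner end, 145 mm out from the hinge and 20 mm below the leaf's plane (146 mm radius about leaf_hinge). Pinched across, the bar can turn between the fingers.
- leaf_hinge (a point): point on the leaf's hinge line (parallel to the folder's y axis, 115 mm above the bench), in line with the handle; fixed to the folder
- leaf (a joint): leaf angle in rad: 0 = down, level (its rest), grows as the leaf is swung up, 1.75 at most. The leaf weighs about 1 kg (varies by a third either way) and falls back to 0 when let go; lifting it at the handle takes 1 to 5 N. The hinge is nearly free of friction.
- index (a joint): angle in rad at which the index clamp is set on the quadrant, on the same scale as leaf (between 0.6 and 1.1); the leaf's pointer lines up with it when both are equal. Screwed tight: it is not to be shifted.
- pointer_tip (a point): tip of the leaf's dark steel pointer, a strip 10 mm wide narrowing to 3 mm that swings with the leaf along the outer (right) face of the quadrant, 122 mm from the hinge line
- index_mark (a point): the place where the pointer's tip must stand: beside the line engraved on the middle of the index clamp, a brass block 16 mm wide with a small steel thumb screw sticking out, that straddles the rim of the aluminium quadrant (110 mm radius, graduated every 5 degrees); 122 mm from the hinge line
- bolt: bystander: bolt 84 mm high standing on its head near the bench's front edge, to the right of the folder's quadrant
- bearing: bystander: ball bearing, 52 mm across, 18 mm high, flat on the bench in front of the folder, left of the handle
- calliper: bystander: calliper 232 x 63 x 8 mm lying on the bench in front of the grey toolbox
- blanks: bystander: small pile of four aluminium sheet blanks 55 x 110 mm, 8 mm high, lying on the bench in front of the oiler

How it is judged (in metres and radians):
On the way, in this order (a step that is already met when the one before it is completed fails the run):
1. first stroke: the oiler's lever is pressed fully down (over 0.67 of 0.75 rad) while the leaf is still down (value of joint oiler above 0.67 rad and value of joint leaf below 0.12 rad), for 0.05 s.
2. first stroke: the lever is let back fully up (under 0.08 rad), the leaf still down (value of joint oiler below 0.08 rad and value of joint leaf below 0.12 rad), for 0.05 s.
3. second stroke: the oiler's lever is pressed fully down (over 0.67 of 0.75 rad) while the leaf is still down (all of step 1), for 0.05 s.
4. second stroke: the lever is let back fully up (under 0.08 rad), the leaf still down (all of step 2), for 0.05 s.
5. third stroke: the oiler's lever is pressed fully down (over 0.67 of 0.75 rad) while the leaf is still down (all of step 3), for 0.05 s.
6. third stroke: the lever is let back fully up (under 0.08 rad), the leaf still down (all of step 4), for 0.05 s.
7. the leaf is swung up off its rest by the fingers at its handle (value of joint leaf above 0.3 rad and contact force between the fingers and leaf above 0.3 N and distance between the grasp point and leaf_grip below 0.07 m), for 0.1 s.
At the end, for the whole second after the job is handed in: Pointer within 0.06 rad (7 mm at its tip) of the index clamp's line, leaf still (under 0.08 rad/s) and carried by the fingers alone (over 0.4 N) at its handle (grasp within 70 mm of the grip point), oiler lever back up (under 0.1 rad), all through the last second (angle between the x axis of pointer_tip and the x axis of index_mark, either way round below 0.06 rad and value of joint leaf above 0.5 rad and velocity of joint leaf between -0.08 and 0.08 rad/s and contact force between the fingers and leaf above 0.4 N and value of joint oiler below 0.1 rad and distance between the grasp point and leaf_grip below 0.07 m); the arm keeps its last pose, push and grip.
It fails at once if the index clamp is shifted on the quadrant (distance of index_mark from where it was at the start of the episode above 0.004 m).
It fails at once if a bystander (bolt, bearing, calliper, blanks) is pushed away or knocked over (distance of any of bolt, bearing, calliper, blanks from where it was at the start of the episode above 0.02 m or angle between bolt's own z axis and vertical above 0.5 rad).
It also fails if it takes over 61 s, if anything falls off the work surface, if the arm or the gripper's body presses on something with over 40 N, if the wrist force passes 120 N, or if a joint passes its speed limit or range.

## Working session

There is one attempt and no reset: what is moved stays moved. The work goes in short steps, Python scripts to look and compute and a shell command to move; the robot and the scene stay as the last step left them, time stands still between calls to the robot, and variables do not carry over. Pictures are saved under pics/ and viewed, and the job is handed in when it is done.

```bash
ls; mkdir -p pics; python3 - <<'E'
from rig import env
import cv2
s=env.get_state(); print(s)
for n in("scene","top"):
    c=env.read_camera(n); cv2.imwrite(f"pics/{n}0.png",cv2.cvtColor(c["frame"],cv2.COLOR_RGB2BGR)); c.pop("frame"); print(c)
E
```

```text
pics
{'time_s': 0.0, 'joint_pos': array([ 1.06741430e+00,  4.80857112e-01,  1.59688827e+00,  8.10311161e-06,
        1.06511480e+00, -4.66377214e-02]), 'qvel': array([-4.12567612e-04, -1.15272350e-05,  4.66016731e-04, -1.68792630e-03,
        6.70233080e-04,  1.77577407e-03]), 'tau': array([-4.67899532e-03, -9.50617361e+01, -4.30215991e+01, -1.23435270e-04,
        1.17811316e-02,  6.61858007e-05]), 'ee_pos': array([286.44848121, 582.96942495, 209.55065299]), 'orientation': array([-3.14032684e+00, -6.61692350e-05,  2.68484438e+00]), 'ft_force': array([ 0.06877646, -0.7343277 ,  0.11591988]), 'ft_torque': array([ 0.0037474 ,  0.01861992, -0.01185459]), 'finger_gap': 85.25154732571441}
{'fx': 433.1462609555322, 'fy': 433.1462609555322, 'cx': 279.56335079095004, 'cy': 211.92665928147235, 'dist': array([0.01844552, 0.        , 0.        , 0.        , 0.        ]), 'position': array([   55.33632375, -1018.86641864,   627.1786745 ]), 'orientation': array([ 1.04259677, -0.00516713, -0.6021525 ])}
{'fx': 486.59815785272133, 'fy': 486.59815785272133, 'cx': 282.456873315209, 'cy': 209.37546621158842, 'dist': array([0.01215935, 0.        , 0.        , 0.        , 0.        ]), 'position': array([ 394.66409914, -297.6310543 , 1370.78813735]), 'orientation': array([ 0.13122684, -0.01671074, -1.57163121])}
```

View pics/scene0.png

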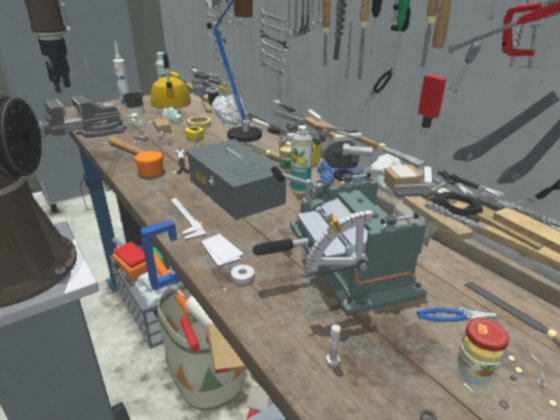

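View pics/top0.png

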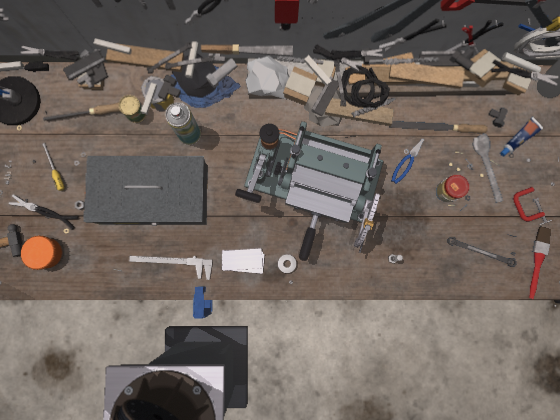

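The scene view shows the folder at about (360,240), with its handle at (275,246). In the top view the oiler grip is near (248,196), the leaf handle near (311,238) and the quadrant near (369,220). I'll enlarge both.

```bash
python3 - <<'E'
import cv2
a=cv2.imread("pics/top0.png")[110:290,215:415]; cv2.imwrite("pics/t0c.png",cv2.resize(a,None,fx=3.3,fy=3.3,interpolation=cv2.INTER_CUBIC))
a=cv2.imread("pics/scene0.png")[150:320,230:440]; cv2.imwrite("pics/s0c.png",cv2.resize(a,None,fx=3.5,fy=3.5,interpolation=cv2.INTER_CUBIC))
E
```

```text
(no output)
```

View pics/t0c.png

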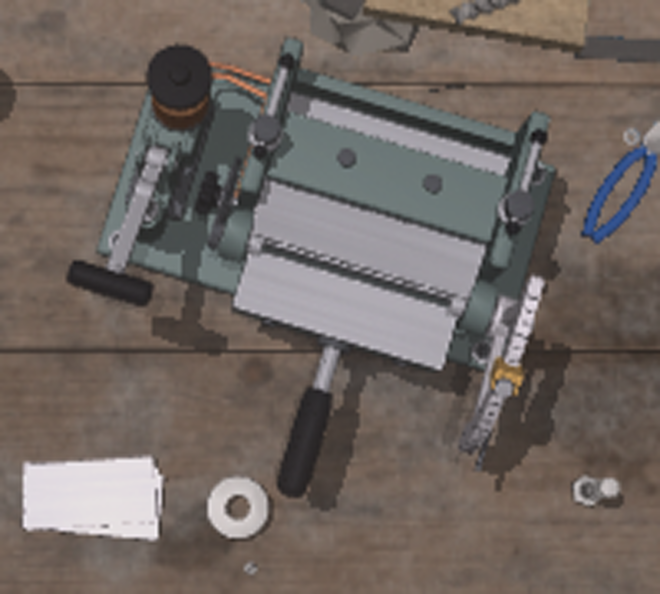

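View pics/s0c.png

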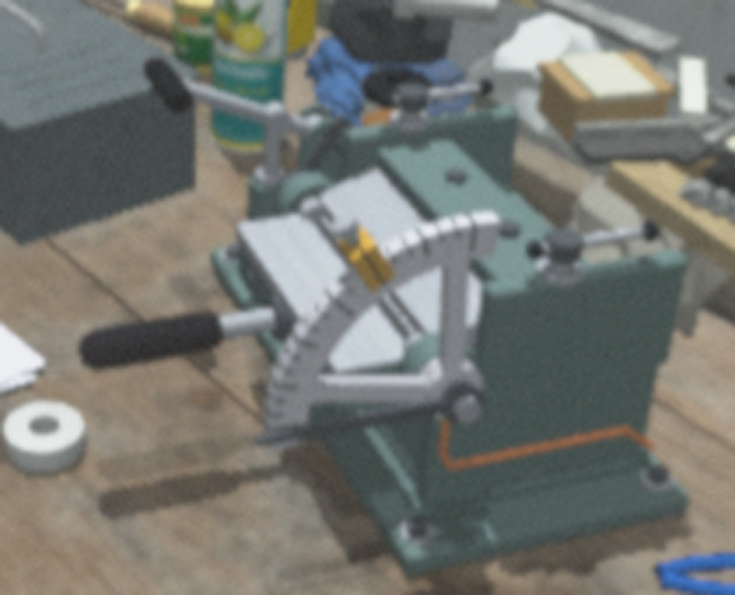

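```bash
cat > h.py <<'E'
import numpy as np,cv2
from scipy.spatial.transform import Rotation as R
CAM={'scene':dict(f=433.14626,c=(279.56335,211.92666),k=0.01844552,p=(55.33632375,-1018.86641864,627.1786745),o=(1.04259677,-0.00516713,-0.6021525)),
'top':dict(f=486.598158,c=(282.456873,209.375466),k=0.01215935,p=(394.66409914,-297.6310543,1370.78813735),o=(0.13122684,-0.01671074,-1.57163121))}
def ray(n,uv):
    c=CAM[n];K=np.array([[c['f'],0,c['c'][0]],[0,c['f'],c['c'][1]],[0,0,1]])
    x,y=cv2.undistortPoints(np.array([[uv]],float),K,np.array([c['k'],0,0,0,0.]))[0,0]
    d=R.from_euler('xyz',c['o']).apply([x,-y,-1]); return np.array(c['p']),d
def onplane(n,uv,p0,nn):
    o,d=ray(n,uv); return o+d*(np.dot(np.array(p0)-o,nn)/np.dot(d,nn))
def onz(n,uv,z): return onplane(n,uv,[0,0,z],[0,0,1])
def tri(a,b):
    o1,d1=ray('top',a);o2,d2=ray('scene',b);d1/=np.linalg.norm(d1);d2/=np.linalg.norm(d2)
    n=np.cross(d1,d2);t=np.linalg.solve(np.c_[d1,-d2,n],o2-o1);return o1+d1*t[0]+n*t[2]/2, t[2]*np.linalg.norm(n)
def proj(n,P):
    c=CAM[n];v=R.from_euler('xyz',c['o']).inv().apply(np.array(P,float)-c['p']);x,y=v[0]/-v[2],-v[1]/-v[2];r=1+c['k']*(x*x+y*y)
    return np.array([c['f']*x*r+c['c'][0],c['f']*y*r+c['c'][1]])
E
python3 - <<'E'
from h import *
a=cv2.imread("pics/top0.png")
m=(a.max(2)<45).astype('uint8')
for nm,(x0,y0,x1,y1),z in(("oil",(232,180,265,206),178),("leaf",(296,215,320,262),95)):
    w=np.zeros_like(m);w[y0:y1,x0:x1]=m[y0:y1,x0:x1]
    n,l,st,ce=cv2.connectedComponentsWithStats(w);i=1+st[1:,4].argmax()
    ys,xs=np.where(l==i);P=np.c_[xs,ys].astype(float)
    c=P.mean(0);u=np.linalg.svd(P-c)[2][0];t=(P-c)@u
    e=[c+u*t.min(),c+u*t.max()]
    print(nm,len(P),c,e,"box",st[i]);W=[onz('top',q,z) for q in e]+[onz('top',c,z)]
    for q in W:print(q.round(1))
    d=W[1]-W[0];print(np.linalg.norm(d),np.degrees(np.arctan2(d[1],d[0])))
E
```

```text
oil 102 [248.16666667 195.28431373] [array([236.1153057 , 191.62070448]), array([260.03293672, 198.8916554 ])] box [236 189  25  13 102]
[ 596.4 -202.8  178. ]
[ 578.2 -262.1  178. ]
[ 587.2 -232.7  178. ]
62.08862804786876 -106.98595371868015
leaf 74 [310.06756757 244.12162162] [array([314.41742725, 229.12104535]), array([305.61715892, 259.46894294])] box [304 229  11  31  74]
[ 510.7 -403.2   95. ]
[ 431.2 -379.5   95. ]
[ 471.2 -391.4   95. ]
82.99206722390367 163.36029255508504
```

```bash
python3 - <<'E'
from h import *
a=cv2.imread("pics/top0.png")
for th in(55,65,75):
  m=(a.max(2)<th).astype('uint8')
  for nm,(x0,y0,x1,y1),z in(("oil",(232,184,265,206),178),("leaf",(296,224,318,264),95)):
    w=np.zeros_like(m);w[y0:y1,x0:x1]=m[y0:y1,x0:x1]
    n,l,st,ce=cv2.connectedComponentsWithStats(w);i=1+st[1:,4].argmax()
    cn=max(cv2.findContours((l==i).astype('uint8'),0,1)[0],key=cv2.contourArea)
    c,s,an=cv2.minAreaRect(cn);b=cv2.boxPoints((c,s,an))
    print(th,nm,st[i],c,s,onz('top',c,z).round(1))
    e=[(b[i]+b[(i+1)%4])/2 for i in range(4)];k=0 if np.linalg.norm(e[0]-e[2])>np.linalg.norm(e[1]-e[3]) else 1
    W=[onz('top',e[k],z),onz('top',e[k+2],z)];d=W[1]-W[0];print("  ",W[0].round(1),W[1].round(1),np.linalg.norm(d).round(1),np.degrees(np.arctan2(d[1],d[0])).round(1))
E
```

```text
55 oil [236 189  25  14 188] (248.04322814941406, 195.35946655273438) (25.585472106933594, 7.425668716430664) [ 587.  -232.4  178. ]
   [ 596.4 -202.   178. ] [ 577.7 -262.7  178. ] 63.5 -107.2
55 leaf [299 228  16  32 303] (306.96331787109375, 243.78900146484375) (9.769828796386719, 32.56609344482422) [ 472.1 -383.3   95. ]
   [ 513.2 -395.9   95. ] [ 431.4 -370.8   95. ] 85.5 162.9
65 oil [235 189  26  14 201] (247.93789672851562, 195.51113891601562) (25.677133560180664, 8.013524055480957) [ 586.7 -232.1  178. ]
   [ 595.7 -201.5  178. ] [ 577.6 -262.7  178. ] 63.8 -106.5
65 leaf [299 227  17  34 319] (307.1054992675781, 243.98165893554688) (10.152959823608398, 33.61970901489258) [ 471.6 -383.7   95. ]
   [ 514.  -396.7   95. ] [ 429.6 -370.7   95. ] 88.3 162.9
75 oil [235 189  27  14 209] (247.90565490722656, 195.33016967773438) (26.09850311279297, 8.378993034362793) [ 587.1 -232.1  178. ]
   [ 596.  -200.9  178. ] [ 578.2 -263.2  178. ] 64.8 -106.0
75 leaf [299 227  19  37 464] (308.0, 245.0) (36.0, 18.0) [ 468.9 -386.    95. ]
   [ 516.3 -386.4   95. ] [ 422.  -385.6   95. ] 94.3 179.6
```

```bash
python3 - <<'E'
from h import *
xf=np.array([.9563,-.2924,0]);yf=np.array([.2924,.9563,0])
G=np.array([466,-381.8,95]);H=G+145*xf+[0,0,20]
print(H, [proj('scene',p).round(1) for p in (G+50*xf,G-38*xf)],"oil",proj('scene',[587,-232,178]))
f=lambda u,v:(230+u/3.5,150+v/3.5)
for bolt in [(463,402),(455,405)]:
  o,d=ray('scene',f(*bolt));
  # nearest along hinge line
  n=np.cross(d,yf);t=np.linalg.solve(np.c_[d,-yf,n],H-o);s=t[1];print("s",s,t[2]*np.linalg.norm(n))
for s in(-135,-140,-145,-150):
  P0=H+s*yf
  r=[]
  for p in [(262,440),(367,255),(350,232),(380,272),(360,240),(384,285),(340,242)]:
    q=onplane('scene',f(*p),P0,yf)-P0; r.append((round(float(np.hypot(q@xf,q[2]))),round(float(np.arctan2(q[2],-q@xf)),3)))
  print(s,r)
E
python3 - <<'E'
import cv2
a=cv2.imread("pics/scene0.png")[195:285,295:380]; cv2.imwrite("pics/s0d.png",cv2.resize(a,None,fx=6.5,fy=6.5,interpolation=cv2.INTER_CUBIC))
E
```

```text
[ 604.6635 -424.198   115.    ] [array([290. , 244.5]), array([250.4, 251.5])] oil [275.48103582 174.39822416]
s -138.35796786171957 -5.99670876584799
s -136.52409442155604 -1.513427336027626
-135 [(112, 0.016), (123, 1.072), (142, 1.06), (109, 1.086), (134, 1.077), (100, 1.072), (140, 1.011)]
-140 [(114, 0.053), (127, 1.068), (146, 1.056), (113, 1.081), (138, 1.073), (105, 1.067), (144, 1.009)]
-145 [(116, 0.089), (132, 1.064), (150, 1.053), (118, 1.076), (142, 1.069), (109, 1.063), (148, 1.008)]
-150 [(119, 0.124), (136, 1.06), (154, 1.05), (122, 1.071), (146, 1.065), (113, 1.058), (152, 1.006)]
```

View pics/s0d.png

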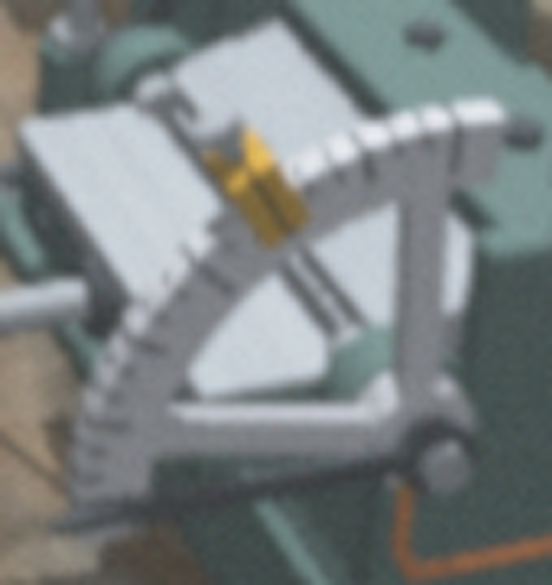

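```bash
python3 -m pendant '0 0 0.04 0 1; 0 0 0.08 0.5 1; 0.3 -0.815 0.08 1.55 1; 0.3 -0.815 0.08 1.55 1; 0.3 -0.815 0.08 1.55 1; 0.3 -0.815 0.08 1.55 1; 0.3 -0.815 0.08 1.55 1; 0.3 -0.815 0.08 1.55 1; 0.3 -0.815 0.08 1.55 1; 0.3 -0.815 0.08 1.55 1; 0.3 -0.815 0.08 1.55 1; 0.3 -0.815 0.08 1.55 1' 40
```

```text
time_s: 1.3
ee_pos: [459.5, 112.1, 290.2]
orientation: [3.142, 0.0, 2.847]
ft_force: [0.3, 0.4, -0.1]
finger_gap: 0.3
```

```bash
python3 -m pendant '0.122 -0.342 -0.04 0 1; 0.122 -0.342 -0.04 0 1; 0.122 -0.342 -0.04 0 1; 0.122 -0.342 -0.04 0 1; 0.122 -0.342 -0.04 0 1; 0.122 -0.342 -0.04 0 1; 0.122 -0.342 -0.04 0 1; 0.122 -0.342 -0.04 0 1; 0.122 -0.342 -0.04 0 1; 0.122 -0.342 -0.04 0 1' ; python3 - <<'E'
from rig import env
import cv2
print(env.get_state()['ee_pos'])
for n,(y,x,h,w,k) in {"scene":(130,210,190,210,3),"top":(110,200,180,200,3)}.items():
    c=cv2.cvtColor(env.read_camera(n)["frame"],cv2.COLOR_RGB2BGR); cv2.imwrite(f"pics/{n}1.png",cv2.resize(c[y:y+h,x:x+w],None,fx=k,fy=k,interpolation=cv2.INTER_CUBIC))
E
```

```text
time_s: 2.3
ee_pos: [580.8, -227.1, 249.8]
orientation: [3.141, -0.001, 2.847]
ft_force: [0.3, -0.2, 0.3]
finger_gap: 0.1
[ 580.84945212 -227.14734413  249.79924142]
```

View pics/scene1.png

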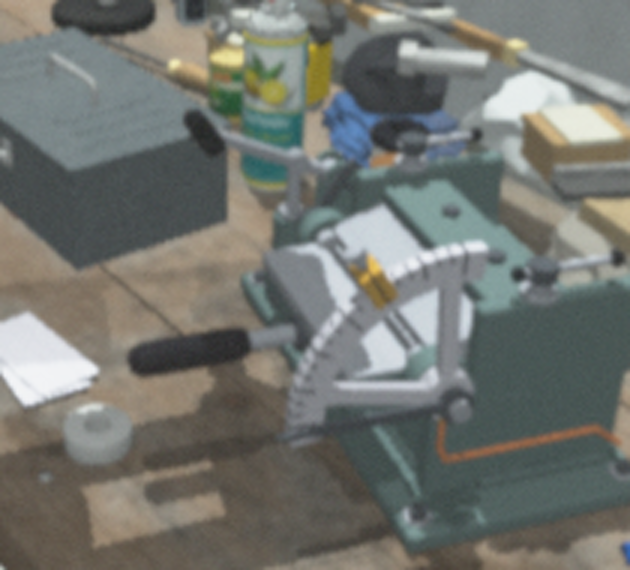

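View pics/top1.png

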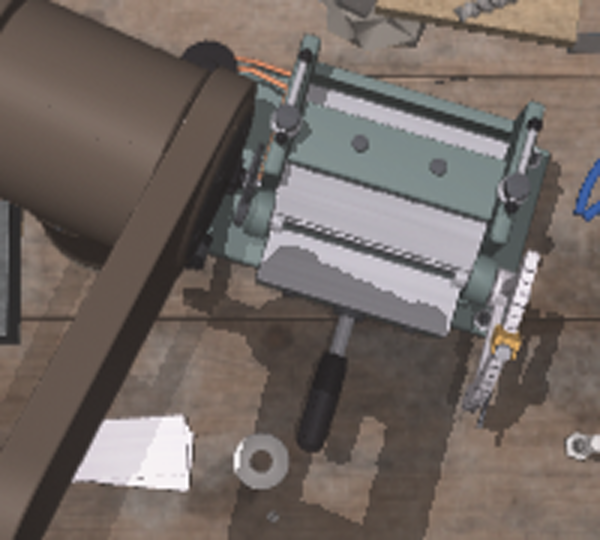

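```bash
python3 - <<'E'
from rig import env
from h import *
s=env.get_state();print(s['time_s'],s['ee_pos'],s['joint_pos'],proj('scene',s['ee_pos']))
c=cv2.cvtColor(env.read_camera("scene")["frame"],cv2.COLOR_RGB2BGR); cv2.imwrite(f"pics/scene2.png",c)
E
```

```text
2.4 [ 581.02630786 -226.4222211   250.40088384] [-4.20348369e-01  4.06992504e-01  1.61309127e+00  2.62535771e-04
  1.12187583e+00 -1.69780836e+00] [272.03305061 145.99274276]
```

View pics/scene2.png

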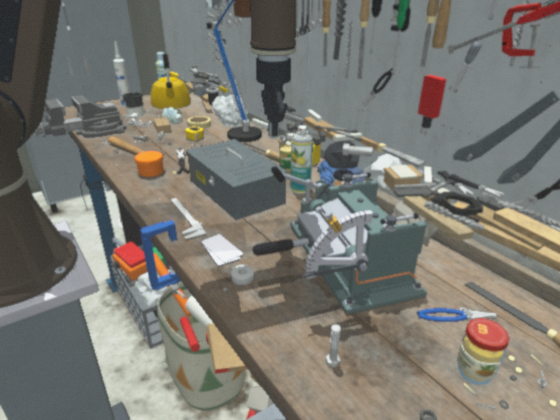

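```bash
python3 - <<'E'
from h import *
c=cv2.imread("pics/scene2.png")[60:200,220:330];c=cv2.resize(c,None,fx=4,fy=4,interpolation=cv2.INTER_CUBIC)
cv2.circle(c,(int(52*4),int(86*4)),3,(0,0,255),-1);cv2.imwrite("pics/s2c.png",c)
E
```

```text
(no output)
```

View pics/s2c.png

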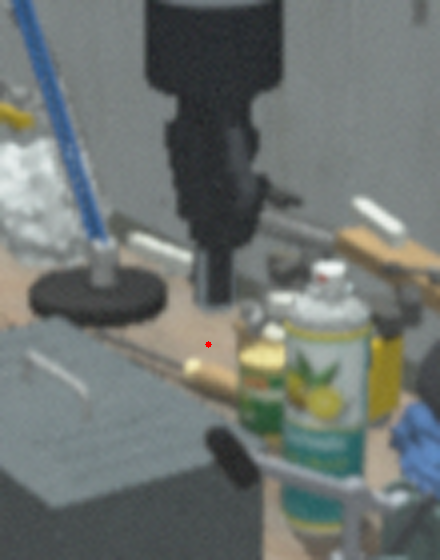

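```bash
python3 -m pendant '0 -0.002 -0.03 0 1; 0 -0.004 -0.053 0 1; 0 -0.004 -0.053 0 1;0 -0.004 -0.053 0 1;0 -0.004 -0.053 0 1'; python3 - <<'E'
from rig import env
from h import *
print(proj('scene',[286.4,583,209.6]),proj('scene',[286.4,583,222.6]))
s=env.get_state();p=proj('scene',s['ee_pos']);print(s['ee_pos'],p,s['ft_force'])
c=cv2.cvtColor(env.read_camera("scene")["frame"],cv2.COLOR_RGB2BGR)[60:200,220:330];c=cv2.resize(c,None,fx=4,fy=4,interpolation=cv2.INTER_CUBIC)
cv2.circle(c,(int((p[0]-220)*4),int((p[1]-60)*4)),3,(0,0,255),-1);
d=cv2.resize(cv2.imread("pics/scene0.png")[0:140,10:120],None,fx=4,fy=4)
cv2.imwrite("pics/s3.png",np.hstack([c,d[:, :360]]))
E
```

```text
time_s: 2.95
ee_pos: [582.2, -231.7, 198.8]
orientation: [-3.141, 0.002, 2.848]
ft_force: [-0.2, 0.1, 0.3]
finger_gap: -0.3
[ 65.29930368 100.53743958] [64.32815393 96.66084547]
[ 582.17610993 -231.66105966  198.77946365] [273.72984218 166.92859211] [-0.22508361  0.11487495  0.28319456]
```

View pics/s3.png

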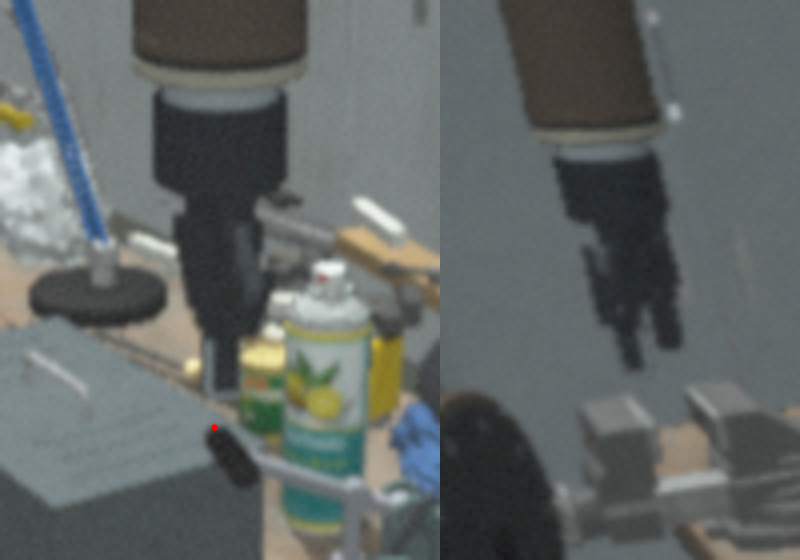

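```bash
python3 -m pendant '0 0 -0.01 0 1; 0 0 -0.018 0 1; 0 0 -0.018 0 1;0 0 -0.018 0 1'; python3 - <<'E'
from rig import env
from h import *
s=env.get_state();p=proj('scene',s['ee_pos']);print(s['ee_pos'],p,s['ft_force'])
c=cv2.cvtColor(env.read_camera("scene")["frame"],cv2.COLOR_RGB2BGR)[60:200,220:330];c=cv2.resize(c,None,fx=4,fy=4,interpolation=cv2.INTER_CUBIC)
cv2.imwrite("pics/s4.png",c)
E
```

```text
time_s: 3.4
ee_pos: [581.2, -231.8, 178.8]
orientation: [3.141, -0.001, 2.847]
ft_force: [0.8, -0.1, 0.2]
finger_gap: 0.1
[ 581.17886114 -231.76829148  178.80315691] [273.42447958 174.63950835] [ 0.84345085 -0.07122672  0.22851272]
```

View pics/s4.png

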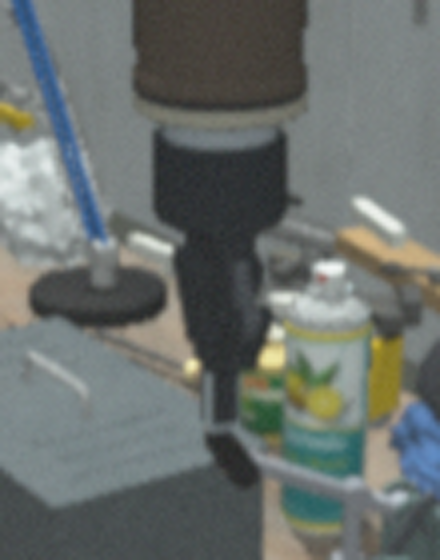

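```bash
python3 -m pendant '0 0 -0.01 0 1; 0 0 -0.02 0 1; 0 0 -0.02 0 1;0 0 -0.02 0 1'; python3 - <<'E'
from rig import env
from h import *
s=env.get_state();p=proj('scene',s['ee_pos']);print(s['ee_pos'],p,s['ft_force'])
c=cv2.cvtColor(env.read_camera("scene")["frame"],cv2.COLOR_RGB2BGR)[60:200,220:330];c=cv2.resize(c,None,fx=4,fy=4,interpolation=cv2.INTER_CUBIC)
cv2.imwrite("pics/s5.png",c)
E
```

```text
time_s: 3.85
ee_pos: [581.2, -231.8, 158.8]
orientation: [3.141, -0.001, 2.847]
ft_force: [-0.7, 1.3, 2.3]
finger_gap: -0.2
[ 581.24559437 -231.77954486  158.78943373] [273.4664077  182.10071729] [-0.66696307  1.28621172  2.30103271]
```

View pics/s5.png

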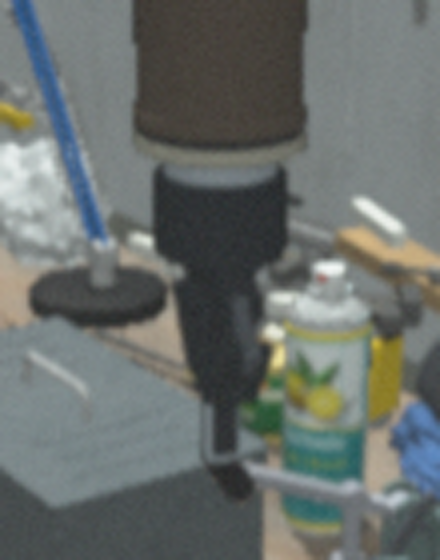

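```bash
python3 -m pendant '0 0 -0.02 0 1; 0 0 -0.04 0 1; 0 0 -0.06 0 1;0 0 -0.072 0 1;0 0 -0.075 0 1;0 0 -0.075 0 1'; python3 - <<'E'
from rig import env
from h import *
s=env.get_state();p=proj('scene',s['ee_pos']);print(s['ee_pos'],p,s['ft_force'])
c=cv2.cvtColor(env.read_camera("scene")["frame"],cv2.COLOR_RGB2BGR)[80:220,220:330];c=cv2.resize(c,None,fx=4,fy=4,interpolation=cv2.INTER_CUBIC)
cv2.imwrite("pics/s6.png",c)
E
```

```text
time_s: 4.5
ee_pos: [581.5, -231.9, 84.4]
orientation: [3.142, -0.0, 2.847]
ft_force: [-1.2, 0.4, 3.9]
finger_gap: -0.1
[ 581.53302486 -231.9119549    84.42198162] [273.64787347 208.6179278 ] [-1.19412394  0.43170964  3.94810037]
```

View pics/s6.png

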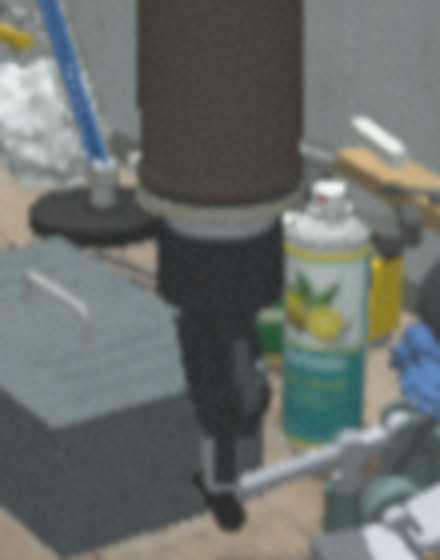

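```bash
python3 -m pendant '0 0 -0.003 0 1;0 0 -0.006 0 1;0 0 -0.006 0 1'; python3 -m pendant '0 0 -0.002 0 1;0 0 -0.004 0 1;0 0 -0.004 0 1'
```

```text
time_s: 4.85
ee_pos: [582.0, -232.1, 78.6]
orientation: [-3.141, 0.001, 2.847]
ft_force: [2.1, -1.3, 4.4]
finger_gap: -0.1
time_s: 5.15
ee_pos: [582.2, -232.2, 74.9]
orientation: [-3.141, 0.002, 2.847]
ft_force: [1.6, 0.2, 9.8]
finger_gap: 0.0
```

```bash
python3 -m pendant '0 0 0.03 0 1;0 0 0.06 0 1;0 0 0.09 0 1;0 0 0.108 0 1;0 0 0.108 0 1;0 0 0.108 0 1;0 0 0.108 0 1;0 0 0.108 0 1;0 0 0.108 0 1'; python3 - <<'E'
from rig import env
from h import *
c=cv2.cvtColor(env.read_camera("scene")["frame"],cv2.COLOR_RGB2BGR)[60:200,220:330];c=cv2.resize(c,None,fx=4,fy=4,interpolation=cv2.INTER_CUBIC)
cv2.imwrite("pics/s7.png",c)
E
```

```text
time_s: 6.05
ee_pos: [581.0, -231.7, 181.3]
orientation: [3.141, -0.001, 2.847]
ft_force: [1.0, -0.2, -0.6]
finger_gap: -0.1
```

View pics/s7.png

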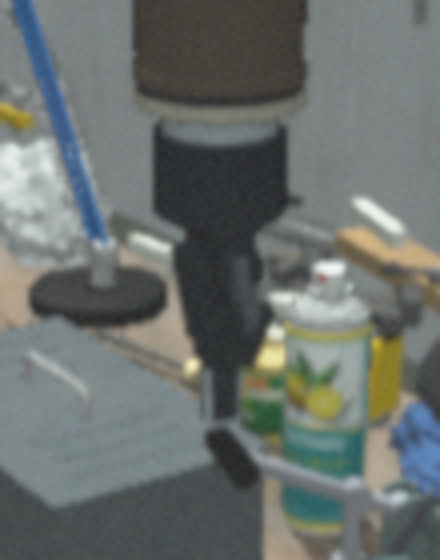

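The lever is back at rest, with its grip at about crop (232,455), the same as in the first picture. The fingers are clear above it. Now strokes two and three.

```bash
python3 -m pendant '0 0 -0.02 0 1;0 0 -0.05 0 1;0 0 -0.08 0 1;0 0 -0.1 0 1;0 0 -0.107 0 1;0 0 -0.107 0 1;0 0 -0.107 0 1;0 0 -0.107 0 1'; python3 -m pendant '0 0 0.03 0 1;0 0 0.06 0 1;0 0 0.09 0 1;0 0 0.108 0 1;0 0 0.108 0 1;0 0 0.108 0 1;0 0 0.108 0 1;0 0 0.108 0 1;0 0 0.108 0 1'; python3 -m pendant '0 0 -0.02 0 1;0 0 -0.05 0 1;0 0 -0.08 0 1;0 0 -0.1 0 1;0 0 -0.108 0 1;0 0 -0.108 0 1;0 0 -0.108 0 1;0 0 -0.108 0 1'; python3 -m pendant '0 0 0.03 0 1;0 0 0.06 0 1;0 0 0.09 0 1;0 0 0.12 0 1;0 0 0.15 0 1;0 0 0.15 0 1;0 0 0.15 0 1;0 0 0.15 0 1;0 0 0.15 0 1'
```

```text
time_s: 6.9
ee_pos: [581.1, -231.7, 75.5]
orientation: [3.142, -0.001, 2.847]
ft_force: [-3.1, 1.2, 4.0]
finger_gap: 0.2
time_s: 7.8
ee_pos: [581.0, -231.7, 182.3]
orientation: [3.141, -0.001, 2.847]
ft_force: [0.4, -0.6, 0.3]
finger_gap: 0.0
time_s: 8.6
ee_pos: [581.1, -231.7, 75.4]
orientation: [3.142, -0.001, 2.847]
ft_force: [-2.7, 0.8, 3.7]
finger_gap: 0.1
time_s: 9.5
ee_pos: [580.8, -231.6, 224.0]
orientation: [3.141, -0.002, 2.847]
ft_force: [-0.2, -0.7, -0.2]
finger_gap: 0.3
```

One more full stroke with a deeper press, since the force at the bottom of the last two was lower than the first.

```bash
python3 -m pendant '0 0 -0.05 0 1;0 0 -0.08 0 1;0 0 -0.11 0 1;0 0 -0.135 0 1;0 0 -0.148 0 1;0 0 -0.152 0 1;0 0 -0.152 0 1;0 0 -0.152 0 1'; python3 - <<'E'
from rig import env
from h import *
c=cv2.cvtColor(env.read_camera("scene")["frame"],cv2.COLOR_RGB2BGR)[80:220,220:330];c=cv2.resize(c,None,fx=4,fy=4,interpolation=cv2.INTER_CUBIC)
cv2.imwrite("pics/s8.png",c)
E
python3 -m pendant '0 0 0.03 0 1;0 0 0.06 0 1;0 0 0.09 0 1;0 0 0.12 0 1;0 0 0.15 0 1;0 0 0.18 0 1;0 0 0.18 0 1;0 0 0.18 0 1'
```

```text
time_s: 10.3
ee_pos: [581.3, -231.7, 74.1]
orientation: [3.142, -0.0, 2.847]
ft_force: [-5.0, 2.0, 18.6]
finger_gap: -0.0
time_s: 11.15
ee_pos: [581.5, -231.9, 253.6]
orientation: [-3.141, 0.001, 2.847]
ft_force: [0.6, 0.3, -0.3]
finger_gap: -0.2
```

View pics/s8.png

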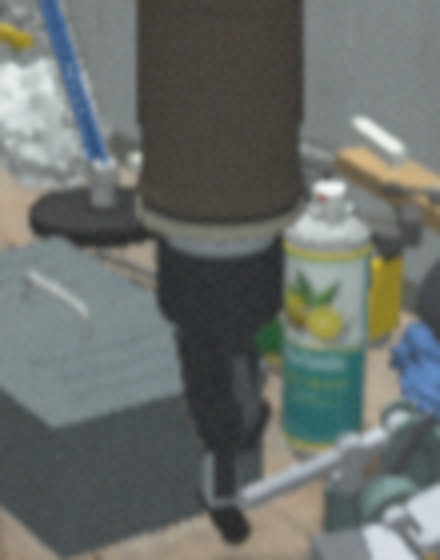

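```bash
python3 -m pendant '-0.04 -0.05 0 0 0.2; -0.115 -0.15 0 0 0.2;-0.115 -0.15 0 0 0;-0.115 -0.15 0 0 0;-0.115 -0.15 0 0 0;-0.115 -0.15 -0.1 0 0;-0.115 -0.15 -0.1 0 0;-0.115 -0.15 -0.1 0 0;-0.115 -0.15 -0.1 0 0'; python3 - <<'E'
from rig import env
from h import *
s=env.get_state();p=proj('scene',s['ee_pos']);print(s['ee_pos'],p,s['ft_force'],s['finger_gap'])
for n,(y,x,h,w,k) in {"scene":(120,200,190,210,3),"top":(110,200,180,200,3)}.items():
    c=cv2.cvtColor(env.read_camera(n)["frame"],cv2.COLOR_RGB2BGR); cv2.imwrite(f"pics/{n}9.png",cv2.resize(c[y:y+h,x:x+w],None,fx=k,fy=k,interpolation=cv2.INTER_CUBIC))
E
```

```text
time_s: 12.05
ee_pos: [466.1, -381.1, 152.9]
orientation: [3.14, -0.003, 2.847]
ft_force: [-0.1, 0.2, 1.7]
finger_gap: 85.3
[ 466.12518558 -381.05369299  152.8560476 ] [267.3623223  225.20323139] [-0.05379607  0.19504632  1.66214224] 85.32754490451266
```

View pics/scene9.png

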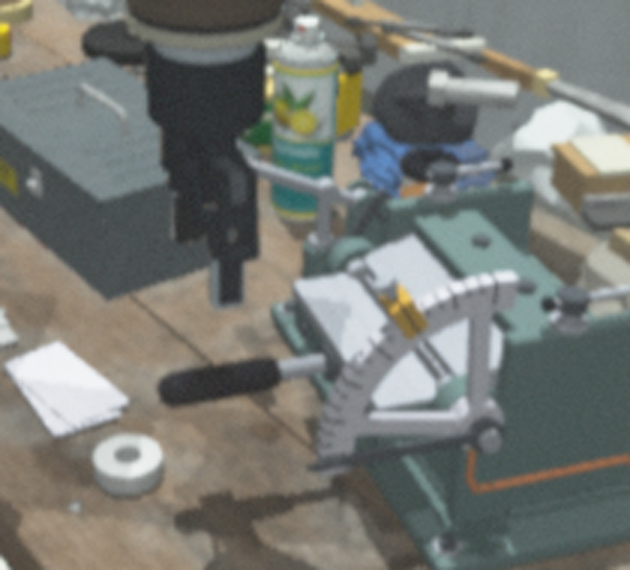

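View pics/top9.png

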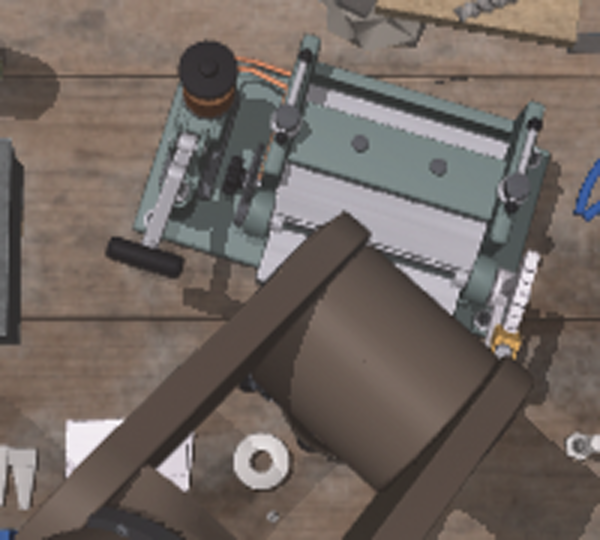

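```bash
python3 -m pendant '0 0 -0.03 0 0; 0 0 -0.06 0 0;0 0 -0.08 0 0;0 0 -0.098 0 0;0 0 -0.098 0 0;0 0 -0.098 0 0'; python3 - <<'E'
from rig import env
from h import *
s=env.get_state();print(s['ee_pos'],s['ft_force'],s['finger_gap'])
for n,(y,x,h,w,k) in {"scene":(120,200,190,210,3)}.items():
    c=cv2.cvtColor(env.read_camera(n)["frame"],cv2.COLOR_RGB2BGR); cv2.imwrite(f"pics/{n}10.png",cv2.resize(c[y:y+h,x:x+w],None,fx=k,fy=k,interpolation=cv2.INTER_CUBIC))
E
```

```text
time_s: 12.75
ee_pos: [467.4, -382.6, 57.0]
orientation: [-3.141, 0.002, 2.847]
ft_force: [1.2, -0.1, -0.3]
finger_gap: 85.6
[ 467.4408546  -382.58998485   57.03980454] [ 1.19380746 -0.14270324 -0.30788523] 85.58780353221405
```

View pics/scene10.png

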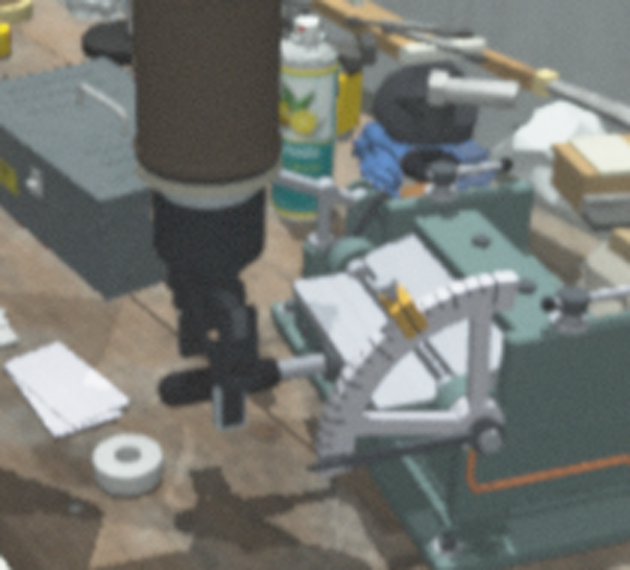

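The open fingers straddle the handle at crop (228,380), near its middle, and the near pad reaches below the bar. Closing now.

```bash
python3 -m pendant '0 0 0 0 1;0 0 0 0 1;0 0 0 0 1;0 0 0 0 1;0 0 0 0 1;0 0 0 0 1;0 0 0 0 1;0 0 0 0 1' 50; python3 - <<'E'
import numpy as np
# shifts (x,y,z) from leaf=0 grip
for t in np.arange(0.1,1.16,.1).tolist()+[1.065]:
    o=145*np.cos(t)+20*np.sin(t);z=145*np.sin(t)-20*np.cos(t)+20
    d=145-o;print(round(t,3),round(d*.9563/1000,4),round(-d*.2924/1000,4),round(z/1000,4))
E
```

```text
time_s: 13.6
ee_pos: [466.9, -380.3, 55.8]
orientation: [3.14, -0.0, 2.847]
ft_force: [4.3, 16.1, 14.7]
finger_gap: 23.9
0.1 -0.0012 0.0004 0.0146
0.2 -0.001 0.0003 0.0292
0.3 0.0005 -0.0002 0.0437
0.4 0.0035 -0.0011 0.058
0.5 0.0078 -0.0024 0.072
0.6 0.0134 -0.0041 0.0854
0.7 0.0203 -0.0062 0.0981
0.8 0.0283 -0.0087 0.1101
0.9 0.0375 -0.0115 0.1212
1.0 0.0476 -0.0146 0.1312
1.1 0.0587 -0.018 0.1402
1.065 0.0547 -0.0167 0.1372
```

```bash
python3 -m pendant '0 0.003 0.004 0 1;0 0.003 0.015 0 1;0 0.003 0.029 0 1;0.0005 0.003 0.0437 0 1;0.0035 0.002 0.058 0 1;0.0035 0.002 0.058 0 1;0.0035 0.002 0.058 0 1'; python3 - <<'E'
from rig import env
from h import *
s=env.get_state();print(s['ee_pos'],s['ft_force'],s['finger_gap'])
for n,(y,x,h,w,k) in {"scene":(120,200,190,210,3)}.items():
    c=cv2.cvtColor(env.read_camera(n)["frame"],cv2.COLOR_RGB2BGR); cv2.imwrite(f"pics/{n}11.png",cv2.resize(c[y:y+h,x:x+w],None,fx=k,fy=k,interpolation=cv2.INTER_CUBIC))
E
```

```text
time_s: 14.3
ee_pos: [470.3, -381.2, 113.5]
orientation: [-3.14, 0.002, 2.847]
ft_force: [0.6, -9.4, -5.2]
finger_gap: 24.0
[ 470.29941844 -381.16626111  113.47167629] [ 0.60148803 -9.4136563  -5.2186032 ] 23.969117931522753
```

View pics/scene11.png

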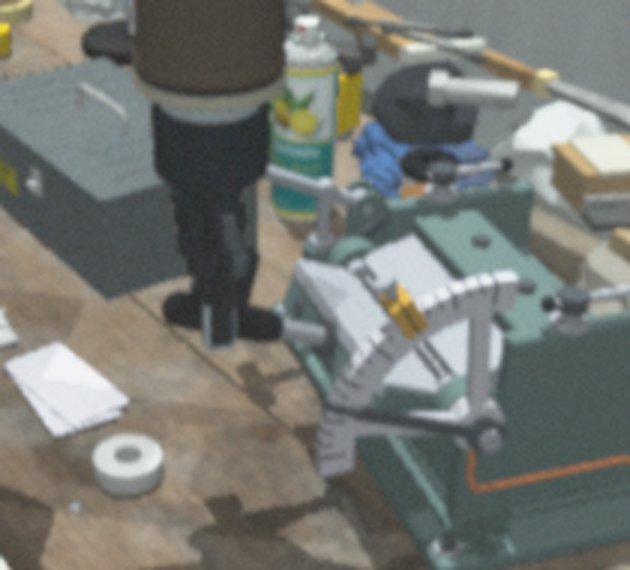

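```bash
python3 -m pendant '0.0043 -0.0025 0.014 0 1;0.0099 -0.0042 0.0274 0 1;0.0168 -0.0063 0.0401 0 1;0.0248 -0.0088 0.0521 0 1;0.034 -0.0116 0.0632 0 1;0.0441 -0.0147 0.0732 0 1;0.0441 -0.0147 0.0732 0 1;0.0441 -0.0147 0.0732 0 1'; cat > look.py <<'E'
import sys
from rig import env
from h import *
s=env.get_state();print(s['time_s'],s['ee_pos'],s['ft_force'],s['finger_gap'])
c=cv2.cvtColor(env.read_camera("scene")["frame"],cv2.COLOR_RGB2BGR);cv2.imwrite(f"pics/f{sys.argv[1]}.png",c)
cv2.imwrite(f"pics/a{sys.argv[1]}.png",np.hstack([cv2.resize(c[140:290,230:380],(500,500),interpolation=cv2.INTER_CUBIC)]))
cv2.imwrite(f"pics/b{sys.argv[1]}.png",cv2.resize(c[200:280,310:390],(600,600),interpolation=cv2.INTER_CUBIC))
E
python3 look.py 12
```

```text
time_s: 15.15
ee_pos: [513.2, -394.2, 185.6]
orientation: [3.141, -0.001, 2.847]
ft_force: [-3.4, -1.2, 0.2]
finger_gap: 24.2
15.15 [ 513.17677612 -394.24899085  185.61963296] [-3.43446402 -1.18935065  0.16832348] 24.2495042502021
```

View pics/a12.png

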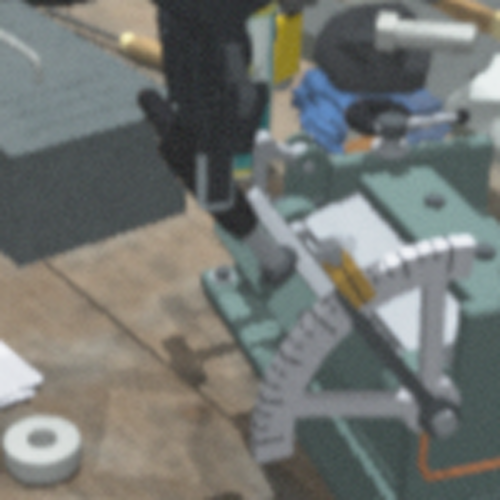

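View pics/b12.png

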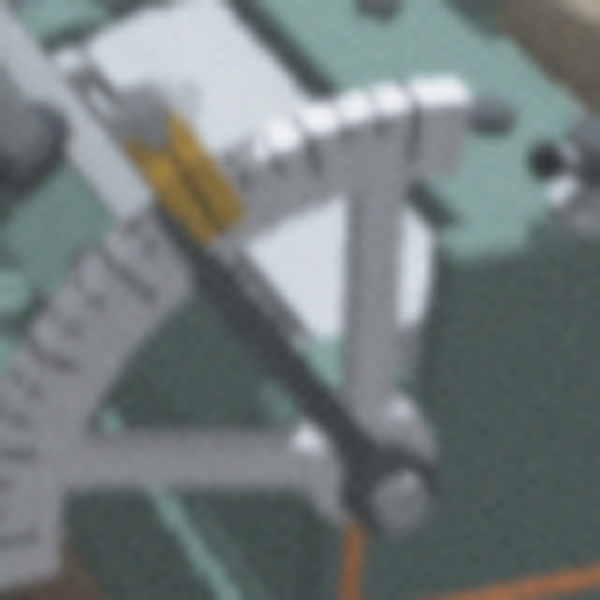

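```bash
python3 - <<'E'
import cv2
a=cv2.imread("pics/f12.png")[208:244,320:356];b=cv2.imread("pics/scene0.png")[208:244,320:356]
import numpy as np
cv2.imwrite("pics/z12.png",np.hstack([cv2.resize(x,(396,396),interpolation=cv2.INTER_LANCZOS4) for x in(a,b)]))
E
```

```text
(no output)
```

View pics/z12.png

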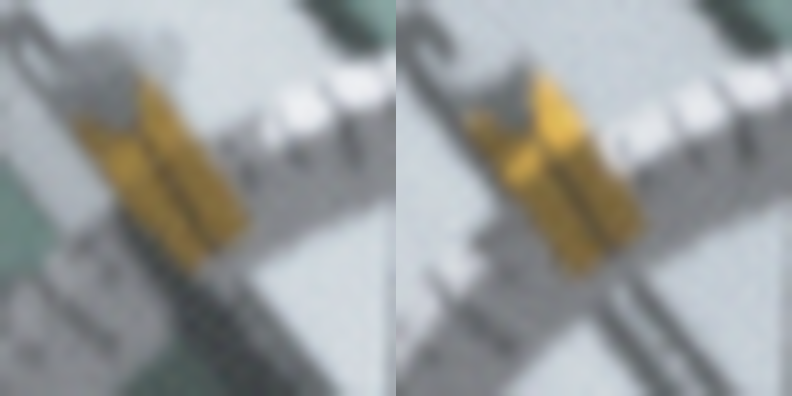

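```bash
python3 - <<'E'
from h import *
xf=np.array([.9563,-.2924,0]);yf=np.array([.2924,.9563,0])
H=np.array([604.66,-424.2,115.])
# in-plane calibrations: use level start pointer & bolt
z=lambda u,v:(320+u/11,208+v/11)
b=lambda u,v:(310+u/7.5,200+v/7.5)
pts=dict(line1=z(148,155),line2=z(210,250),tip=z(120,208),p1=z(180,290),p2=b(240,303),p3=b(300,378),bolt=b(398,497),g90=b(418,90),g90i=b(410,160))
for s in(-135,-140,-145):
  P0=H+s*yf;print(s)
  B=onplane('scene',pts['bolt'],P0,yf)
  for k,p in pts.items():
    for nm,C in(("H",P0),):
      q=onplane('scene',p,P0,yf)-C;print("  ",k,np.round(p,1),round(float(np.hypot(q@xf,q[2]))),round(float(np.arctan2(q[2],-q@xf)),3))
# horizontal grads
E
```

```text
-135
   line1 [333.5 222.1] 126 1.06
   line2 [339.1 230.7] 102 1.069
   tip [330.9 226.9] 121 0.992
   p1 [336.4 234.4] 99 0.993
   p2 [342.  240.4] 79 1.017
   p3 [350.  250.4] 47 1.059
   bolt [363.1 266.3] 10 -2.789
   g90 [365.7 212. ] 120 1.574
   g90i [364.7 221.3] 101 1.576
-140
   line1 [333.5 222.1] 131 1.057
   line2 [339.1 230.7] 107 1.064
   tip [330.9 226.9] 125 0.991
   p1 [336.4 234.4] 103 0.991
   p2 [342.  240.4] 84 1.014
   p3 [350.  250.4] 52 1.05
   bolt [363.1 266.3] 6 2.976
   g90 [365.7 212. ] 124 1.55
   g90i [364.7 221.3] 104 1.548
-145
   line1 [333.5 222.1] 135 1.053
   line2 [339.1 230.7] 111 1.06
   tip [330.9 226.9] 129 0.99
   p1 [336.4 234.4] 108 0.99
   p2 [342.  240.4] 88 1.011
   p3 [350.  250.4] 57 1.042
   bolt [363.1 266.3] 6 2.08
   g90 [365.7 212. ] 127 1.527
   g90i [364.7 221.3] 108 1.521
```

```bash
python3 -m pendant '0.002 -0.001 0.002 0 1;0.004 -0.0015 0.004 0 1;0.006 -0.002 0.0055 0 1;0.0075 -0.0023 0.0066 0 1;0.0075 -0.0023 0.0066 0 1;0.0075 -0.0023 0.0066 0 1;0.0075 -0.0023 0.0066 0 1'; python3 look.py 13;python3 - <<'E'
import cv2
a=cv2.imread("pics/f13.png")[208:244,320:356];b=cv2.imread("pics/f13.png")[200:272,310:382]
import numpy as np
cv2.imwrite("pics/z13.png",np.hstack([cv2.resize(x,(396,396),interpolation=cv2.INTER_LANCZOS4) for x in(a,b)]))
E
```

```text
time_s: 15.9
ee_pos: [521.6, -396.9, 192.9]
orientation: [3.142, 0.0, 2.847]
ft_force: [0.1, 0.2, -7.9]
finger_gap: 24.1
15.9 [ 521.57735132 -396.87750878  192.9150311 ] [ 0.07559956  0.1533588  -7.93589452] 24.125572682775477
```

View pics/z13.png

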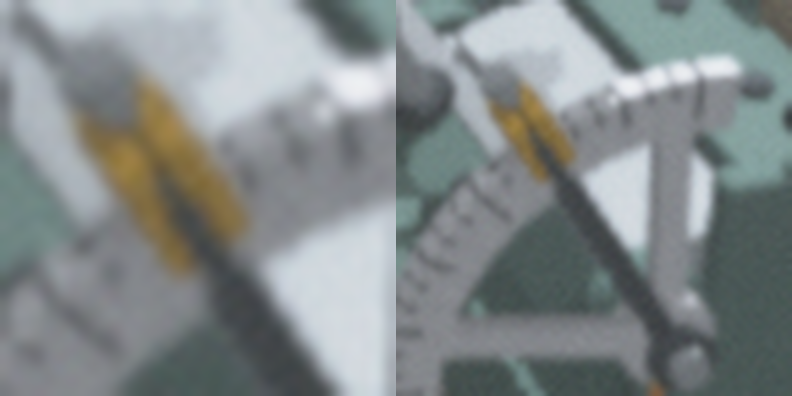

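View pics/a13.png

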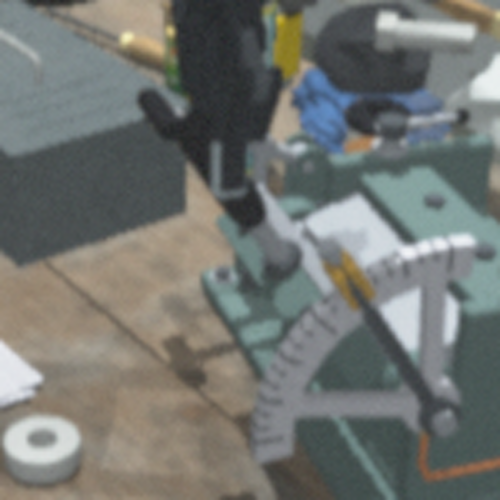

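The pointer now covers the engraved line, with its tip at z-crop (150–180,160–200) and brass showing evenly on both sides. I'll hold, confirm it is steady, and check the oiler and bystanders before handing in.

```bash
python3 -m pendant '0 0 0 0 1;0 0 0 0 1;0 0 0 0 1;0 0 0 0 1;0 0 0 0 1;0 0 0 0 1;0 0 0 0 1;0 0 0 0 1'; python3 look.py 14;python3 - <<'E'
import cv2
import numpy as np
a=cv2.imread("pics/f14.png");b=cv2.imread("pics/f13.png");o=cv2.imread("pics/scene0.png")
print("diff quadrant",np.abs(a[208:272,310:382].astype(int)-b[208:272,310:382]).mean())
cv2.imwrite("pics/z14.png",np.hstack([cv2.resize(a[208:244,320:356],(396,396),interpolation=cv2.INTER_LANCZOS4),cv2.resize(a[150:400,170:420],(396,396))]))
E
```

```text
time_s: 16.75
ee_pos: [521.6, -396.9, 192.9]
orientation: [3.142, 0.0, 2.847]
ft_force: [3.3, 0.0, -11.6]
finger_gap: 24.2
16.75 [ 521.57094546 -396.86602104  192.93127322] [  3.34755463   0.02346385 -11.57899952] 24.23295287592376
diff quadrant 1.7191840277777777
```

View pics/z14.png

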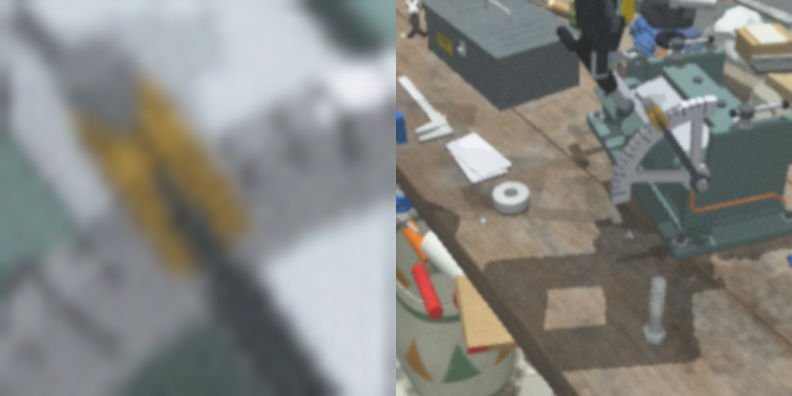

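Steady and aligned, and the bystanders haven't moved. Handing in.

```bash
python3 -c "
from rig import env
print(env.sign_off())"
```

```text
the job is handed in; nothing more can be done
None
```

The folder is ready for you to lock. I handed the job in at about 17 s, and no verdict was reported.

**Oiler:** I worked the lever through four strokes, one more than you asked. The last two required strokes read only about 4 N at the bottom, against 10 N on the first, so I added a firmer one that read 19 N. The lever was back at rest in the pictures taken after the first stroke and once the arm had moved off towards the handle. It is hidden behind the gripper in the last pictures.

**Leaf:** I gripped the handle at 50 N and swung the leaf up to about 1.06 rad. In the last picture the pointer covers the engraved line, with brass showing evenly on both sides. Over a 0.8 s hold the tool stayed within 0.1 mm and the quadrant view did not visibly change. The index clamp did not visibly move, and neither did the bolt, bearing, calliper or blanks.

**Checks that disagreed:**
- The visible fingertips sat about 20 mm above the reported tool point. The oiler contact height showed the same offset, so I set the finger heights from that contact and the pictures.
- The finger opening read 24 mm on the 26 mm bar.
- The wrist force at the end was 8–12 N downward, more than the 1–5 N you gave for lifting the leaf, but it did not move.

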